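# Open the fish food jar and rest the scoop across its mouth

## Robot

A 7-joint arm with a two-finger parallel gripper is mounted at the origin on the work surface. World frame = base frame: x ahead of the robot, y to its left, z up, the work surface at z = 0. Lengths are in mm, angles in rad, forces in N, time in s.
With the tool pointing down it reaches from about 400 to 875 mm from the base axis. Payload 19.3 kg.
Tool frame: the origin (TCP) lies at the very end of the fingers, on their centre line; the grasp point (between the pads) lies 19 mm behind it (grip_point_offset is the z of the grasp point in the tool frame, in mm); z points along the fingers, x is the direction in which the jaws open and shut, and the axes are right-handed (so a half turn about z gives the same grasp; the last joint's range is limited). The gripper opens to 85 mm and grips with 20 to 120 N. Pads are 22 mm wide; open, the fingers measure 114 mm over their backs; the gripper's body (76 mm by 85 mm) begins 54 mm behind the grasp point. The pads swing forward as they close: fully open they stand 13 mm farther back than shut.
Start: joints at [1.092, 0.521, -0.036, 1.599, 0.021, 1.021, -0.113], TCP at [248.415, -573.502, 211.191] pointing down, gripper open.
Joint ranges: [-2.91, 2.91], [-0.3, 2.13], [-1.5, 1.42], [0.17, 2.43], [-1.26, 4.41], [0.16, 1.93], [-2.52, 2.52]. Speed limits (rad/s): [1.89, 1.89, 2.39, 2.39, 3.01, 3.01, 3.01].

## Interface

Orientations are given as a 3x3 rotation matrix whose columns are the frame's x, y, z axes.
In Python, from workcell import movep, movel, goto_joints, open_gripper, clamp, wait, inverse_kinematics, read_state, camera, PlanningError, finish_job, grip_point_offset gives the robot as it stands. Calls block until the motion is done:
- movep(position, orientation): joint-space move of the TCP to a pose.
- movel(position, frame=None, max_speed=150, guard=None): straight line of the TCP; frame=None keeps the orientation; max_speed is the mean speed in mm/s. With guard (N) it stops when the force on the tool has changed by that much, and returns True; else False.
- goto_joints(angles): joint-space move.
- open_gripper() and clamp(): open the fingers fully, or close them until they stop; the grip force is fixed at half the most.
- wait(seconds).
- inverse_kinematics(position, orientation): joint angles nearest the present ones, or None.
- read_state(): the state.
- camera(name): name is "scene" or "top" or "wrist"; returns a dict with "image" (420x560x3 uint8, blue, green, red), "range_z" (420x560 float32, mm along the optical axis (not along the pixel's ray), 0 where there is no reading), "fx", "fy", "cx", "cy" (pixels), "cam_to_world" (4x4, takes a point from camera to world coordinates). Camera axes: x right, y up, looking along -z (the intrinsics and any distortion apply to the point x, -y, -z); pixel columns grow to the right and rows downward; lengths in mm; the calibration is good to about 2 mm. A picture is of the moment at which its call begins.
A pose or a line that the arm cannot do raises PlanningError and nothing moves.
- finish_job(): hands the job in, once; it reports no verdict.
The state is a dict: "time": time; "qpos": joint angles; "qvel": joint speeds; "joint_efforts": joint torques, N m; "eef_pos": TCP position; "tool_rot": TCP orientation; "ft_force": force on the tool from outside, world axes, zero at the start; "torque": the same for the moment, N m; "finger_gap": finger opening in mm.
Only numpy, scipy, OpenCV 4.12 (cv2) and the standard library are available. Lean on these libraries where they do the work, as an engineer would, in place of code of your own. Each camera call takes 0.05 s, during which the arm holds its last target. There are 200 camera calls.

## Task

Get the fish food ready for feeding time: twist the locking orange cap of the food jar, regripping as often as it takes, until it lifts free without being wrenched off, and stand it right way up in the middle of the blue coaster. Then lay the green scoop gently, not dropped, across the middle of the open jar so that it balances level on both sides of the rim, its bowl facing up. Leave everything else where it stands.

Things in the scene. Friction and masses are not known exactly. Their poses are not given: they have to be found in the camera images.
- jar_mouth (a point): Centre of the food jar's round mouth, in the plane of its flat rim, 96 mm above the matting (which is 3 mm thick, top at z = 0.003 m); z up. White jar with a green band, fixed, body 66 mm across; neck 47 mm across outside, mouth 39 mm inside, 36 mm from shoulder to rim. The neck has broken ledges, 55 mm across, hidden under the cap.
- cap_centre (a point): Centre (half-way up) of the loose ribbed orange cap, 62 mm across, 34 mm tall, 45 g; z up through its closed top. Starts on the jar, 13 mm below the rim plane. Hidden lugs lock it under the ledges (2 mm play up, 1 mm sideways). It turns easily and does not rise; it lifts off only within 0.28 rad of one unseen angle, 2.0 to 3.6 rad anticlockwise from the start: twist, tug gently (9 N), repeat.
- coaster_top (a point): Centre of the upper face of the flat blue round coaster, 120 mm across, 3 mm thick, fixed on the matting; z is up.
- scoop_mid (a point): Balance point of the loose green plastic feeding scoop, half-way up its 10 mm thick, 12 mm wide handle; its own x axis runs along the handle to the bowl, z up. The straight handle runs from 105 mm behind this point to 40 mm ahead, then comes the open bowl (45 mm long, 30 mm wide, 18 mm tall); the underside is flat throughout. About 50 g.
- jar: The jar with its fixed black holder (90 mm across, 10 mm high); origin at the centre of its underside, on the matting, the rim 96 mm above. Its shoulder is 60 mm up, 6 mm below the cap's lower edge. It does not move or turn.
- breeder_box: Bystander: clear acrylic breeder box, 110 x 170 x 104 mm, loose; origin under its centre.
- siphon_clip: Bystander: chrome steel siphon clip, 50 x 22 x 76 mm, loose; origin under its centre.
- pad_holder: Bystander: blue algae pad holder with a bow handle, 80 x 104 x 57 mm, loose; origin under its centre.
- plant_weight: Bystander: white ceramic plant weight, 60 mm across, 36 mm tall, loose; origin under its centre.
- tonic: Bystander: white plastic bottle with a blue cap, 54 mm across, 110 mm tall, loose; origin under its centre.
- tap: Bystander: black plastic tap with a lever, fixed, about 70 x 90 x 107 mm tall; origin under its centre.
Not all that is in view belongs to the job. There is more than one size of the part that bears scoop_mid; the job needs the largest.

How it is judged:
By the outcome, as a careful person would: the job done as asked, in the order asked, and still so for the second after the job is handed in, with the robot touching nothing.
It also fails if it takes over 72 s, if anything falls off the work surface, if the arm or the gripper's body presses on something with over 40 N, if the wrist force passes 120 N, or if a joint passes its speed limit or range.

## Working session

There is one attempt and no reset: what is moved stays moved. The work goes in short steps, each a Python script; the robot and the scene stay as the last script left them, time stands still between calls to the robot, and variables do not carry over. Pictures are saved under pics/ and viewed, about 8 in all and at most 12, crops included, and the job is handed in when it is done.

```bash
mkdir -p pics; ls; cat > h.py <<'E'
import numpy as np, cv2
from workcell import *
def world(c, mask=None):
    """HxWx3 world coordinates of each pixel"""
    h,w=c["range_z"].shape
    u,v=np.meshgrid(np.arange(w),np.arange(h)); z=c["range_z"]
    p=np.stack([(u-c["cx"])/c["fx"]*z,-(v-c["cy"])/c["fy"]*z,-z,np.ones_like(z)],-1)
    W=(p@c["cam_to_world"].T)[...,:3]; W[z<=0]=np.nan
    return W
def down(a):
    c,s=np.cos(a),np.sin(a)
    return np.array([[c,s,0],[s,-c,0],[0,0,-1.]])
E
python3 - <<'E'
from h import *
for n in ("top","scene"):
    c=camera(n); cv2.imwrite(f"pics/{n}1.png",c["image"]); np.savez(f"{n}1.npz",**c)
    print(n,{k:v for k,v in c.items() if k not in("image","range_z")})
s=read_state(); print(s["time"],s["eef_pos"],s["ft_force"],s["tool_rot"],s["finger_gap"],grip_point_offset)
E
```

```text
pics
top {'fx': 415.9060021374669, 'fy': 415.9060021374669, 'cx': 277.9639539616857, 'cy': 211.12731968216983, 'cam_to_world': array([[ 1.63759873e-03,  9.91672864e-01, -1.28772082e-01,
         4.69187554e+02],
       [-9.99981663e-01,  8.73162228e-04, -5.99258321e-03,
        -1.39128716e+01],
       [-5.83024324e-03,  1.28779534e-01,  9.91656110e-01,
         1.13343476e+03],
       [ 0.00000000e+00,  0.00000000e+00,  0.00000000e+00,
         1.00000000e+00]])}
scene {'fx': 488.58352380420274, 'fy': 488.58352380420274, 'cx': 279.4893280224974, 'cy': 208.18551949557488, 'cam_to_world': array([[ 8.65224594e-01, -2.91985058e-01,  4.07591865e-01,
         1.11850613e+03],
       [ 5.00931875e-01,  4.68881113e-01, -7.27473545e-01,
        -9.69691351e+02],
       [ 2.12992782e-02,  8.33603760e-01,  5.51952093e-01,
         8.30194243e+02],
       [ 0.00000000e+00,  0.00000000e+00,  0.00000000e+00,
         1.00000000e+00]])}
0.1 [ 248.30262839 -573.23186129  210.70578079] [-0.92807425  0.4952466  -0.36753453] [[ 3.97529795e-01 -9.17589159e-01 -4.43808430e-04]
 [-9.17588769e-01 -3.97530037e-01  8.49218409e-04]
 [-9.55660787e-04  6.96440110e-05 -9.99999541e-01]] 85.55913309746465 -18.700000000000003
```

View pics/top1.png

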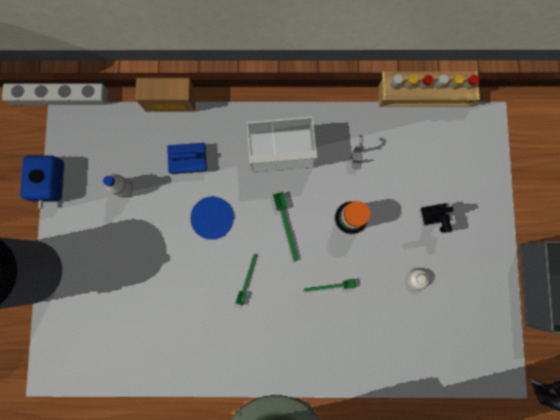

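View pics/scene1.png

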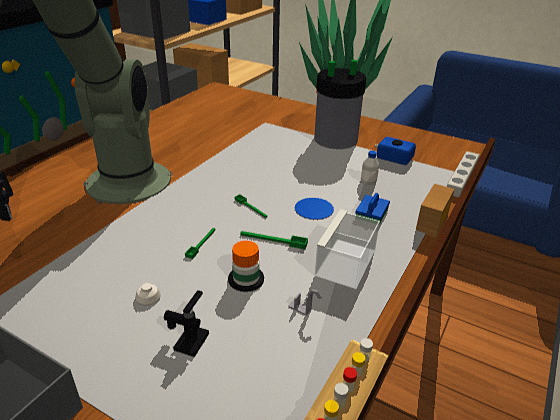

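The top view shows the cap at about (356,214), the coaster at (212,218), and the largest scoop from (296,259) to its bowl at (281,196). The breeder box is just beyond the bowl. I'll measure these next.

```bash
cat >> h.py <<'E'
def blobs(c,kind):
    hsv=cv2.cvtColor(c["image"],cv2.COLOR_BGR2HSV)
    lo,hi={"orange":((3,150,90),(18,255,255)),"blue":((105,150,60),(130,255,255)),"green":((50,120,30),(80,255,255))}[kind]
    m=cv2.inRange(hsv,lo,hi); n,l,st,ce=cv2.connectedComponentsWithStats(m)
    return [(l==i) for i in range(1,n) if st[i,4]>60]
E
python3 - <<'E'
from h import *
for n in("top","scene"):
  c=dict(np.load(f"{n}1.npz")); W=world(c)
  for k in("orange","blue","green"):
    for m in blobs(c,k):
        P=W[m]; P=P[np.isfinite(P[:,0])]
        if len(P)<20 or not(380<P[:,0].mean()<800) : continue
        z=np.percentile(P[:,2],[5,50,95]); 
        T=P[P[:,2]>z[2]-5] if k=="orange" else P
        r=cv2.minAreaRect(T[:,:2].astype(np.float32))
        print(n,k,len(P),"mean",T.mean(0).round(1),"z",z.round(1),"rect",np.round(r[0],1),np.round(r[1],1),round(r[2],1),"ext",T.min(0).round(),T.max(0).round())
c=dict(np.load("top1.npz"));W=world(c)
m=[b for b in blobs(c,"green") if b[225,287] or b[200,281]]
P=W[m[0]];P=P[np.isfinite(P[:,0])]
d=np.linalg.svd(P[:,:2]-P[:,:2].mean(0),full_matrices=False)[2][0]; d*=np.sign(d[0])
t=(P[:,:2]-P[:,:2].mean(0))@d; s=(P[:,:2]-P[:,:2].mean(0))@[-d[1],d[0]]
print(d,t.min(),t.max(),P[:,:2].mean(0))
for a in range(int(t.min()),int(t.max()),12):
    q=(t>=a)&(t<a+12); print(a,q.sum(),s[q].min().round(1),s[q].max().round(1),P[q].mean(0).round(1))
# nearby obstacles z>12 map around scoop/jar
for r in range(180,270,0+10): print(r,W[r,230:320:10,2].round())
E
```

```text
top orange 7453 mean [ 7.670e+02 -7.199e+02  5.000e-01] z [-3.9 -0.3  3.2] rect [ 743.7 -730.6] [469.5 197.2] 5.8 ext [ 500. -807.   -2.] [ 974. -611.    8.]
top orange 4519 mean [742.8 719.6   0.9] z [-3.7 -0.1  3.5] rect [756.8 706.9] [443.4 132.2] 5.0 ext [539. 653.  -1.] [972. 792.   7.]
top orange 525 mean [ 596.9 -203.9  103.6] z [ 96.  102.9 106.1] rect [ 597.2 -204.9] [60.4 58.5] 88.7 ext [ 568. -235.  101.] [ 626. -175.  109.]
top blue 991 mean [756.9 241.3  36.3] z [29.4 33.3 58.7] rect [758.4 242. ] [ 77.1 100.2] 4.3 ext [718. 191.  26.] [800. 294.  64.]
top blue 1208 mean [695.1 625.   63.6] z [58.4 64.  67.7] rect [697.7 627.9] [117.4  83.2] 0.1 ext [639. 586.  41.] [756. 670.  73.]
top blue 66 mean [679.1 418.1 112. ] z [108.  112.4 115.8] rect [678.6 419. ] [20.9 19.4] 8.5 ext [669. 409. 103.] [690. 429. 118.]
top blue 1380 mean [597.8 173.9   5.7] z [2.2 5.7 9.2] rect [598.2 173.2] [112.4 113.9] 44.1 ext [542. 116.  -1.] [655. 232.  12.]
top green 313 mean [595.6 -24.6  10.4] z [ 2.3 10.7 20.1] rect [573.4 -27.9] [183.6  26. ] 12.8 ext [486. -56.   1.] [665.   4.  24.
[... 2163 characters left out ...]
 4.0 [560.8 -33.5  13.5]
-30 15 -4.5 4.5 [572.5 -30.2  11.3]
-18 12 -3.5 3.6 [583.7 -27.6  13.1]
-6 15 -3.7 4.3 [595.4 -24.6  12.7]
6 13 -3.3 4.2 [607.7 -20.8  12.9]
18 19 -8.8 10.8 [619.8 -17.5  15.4]
30 38 -12.5 12.8 [630.9 -15.4   7. ]
42 43 -12.4 12.7 [642.5 -13.    7.9]
54 39 -12.2 12.5 [653.7  -9.1   7. ]
66 19 -13.5 11.8 [661.4  -7.6   9. ]
180 [-3.  2.  1.  3.  2.  0.  2.  1.  2.]
190 [1. 1. 2. 3. 4. 2. 3. 5. 3.]
200 [7. 3. 4. 4. 7. 5. 7. 2. 4.]
210 [ 5.  3.  3.  3.  1. 13.  3.  4. -3.]
220 [ 7.  2. -1.  3.  1.  1.  4.  2.  2.]
230 [ 4.  4.  2.  1.  2.  3. -6.  0.  1.]
240 [ 4.  4.  4.  1.  4.  3. 10.  4.  4.]
250 [-0.  2.  5.  2.  3.  2. 12. -1.  5.]
260 [3. 2. 4. 6. 5. 5. 2. 5. 4.]
```

```bash
python3 - <<'E'
from h import *
C=np.array([598,-205.])
for a in np.arange(-3.1,3.2,0.4):
    q=inverse_kinematics([*C,69],down(a)); print(round(a,2), None if q is None else np.round(q,2))
s0=read_state(); R=s0["tool_rot"]; a0=np.arctan2(R[1,0],R[0,0])
movep([*C,200],down(a0)); s=read_state(); print(a0,s["qpos"].round(2) if hasattr(s["qpos"],"round") else s["qpos"],s["time"])
c=camera("wrist"); cv2.imwrite("pics/w1.png",c["image"]); np.savez("w1.npz",**c)
W=world(c)
for m in blobs(c,"orange"):
    P=W[m];P=P[np.isfinite(P[:,0])]; P=P[P[:,2]>95]
    if len(P)<50: continue
    (x,y),r=cv2.minEnclosingCircle(P[:,:2].astype(np.float32)); print(len(P),x,y,r,P.mean(0),P[:,2].max())
print(c["cam_to_world"].round(3))
E
```

```text
-3.1 [-0.04  0.75  0.43  1.7  -0.42  0.78 -2.51]
-2.7 [ 0.07  0.72  0.25  1.7  -0.24  0.75 -2.26]
-2.3 [ 0.13  0.71  0.16  1.69 -0.15  0.75 -1.94]
-1.9 [ 0.21  0.7   0.05  1.69 -0.04  0.75 -1.63]
-1.5 [ 0.26  0.7  -0.04  1.69  0.04  0.75 -1.29]
-1.1 [ 0.31  0.7  -0.12  1.68  0.11  0.76 -0.95]
-0.7 [ 0.37  0.71 -0.19  1.68  0.18  0.77 -0.61]
-0.3 [ 0.42  0.71 -0.27  1.68  0.25  0.79 -0.27]
0.1 [ 0.47  0.72 -0.35  1.67  0.32  0.8   0.07]
0.5 [ 0.52  0.73 -0.43  1.67  0.39  0.82  0.42]
0.9 [ 0.58  0.75 -0.53  1.67  0.48  0.85  0.75]
1.3 [ 0.64  0.77 -0.62  1.66  0.55  0.88  1.09]
1.7 [ 0.68  0.8  -0.69  1.66  0.61  0.91  1.45]
2.1 [ 0.96  1.08 -1.28  1.65  1.08  1.28  1.55]
2.5 [ 0.96  1.08 -1.28  1.65  1.08  1.28  1.95]
2.9 [-0.24  0.87  0.77  1.71 -0.76  0.89 -2.52]
-1.1619729174144589 [ 0.32  0.55 -0.13  1.59  0.08  1.01 -0.99] 1.9417
5655 598.8665771484375 -204.02093505859375 31.516048431396484 [ 599.89014483 -203.70661433  102.96789268] 105.94582276295756
[[ 3.96000e-01  8.85000e-01  2.45000e-01  6.59158e+02]
 [-9.18000e-01  3.82000e-01  1.07000e-01 -1.79167e+02]
 [ 1.00000e-03 -2.67000e-01  9.64000e-01  3.62329e+02]
 [ 0.00000e+00  0.00000e+00  0.00000e+00  1.00000e+00]]
```

View pics/w1.png

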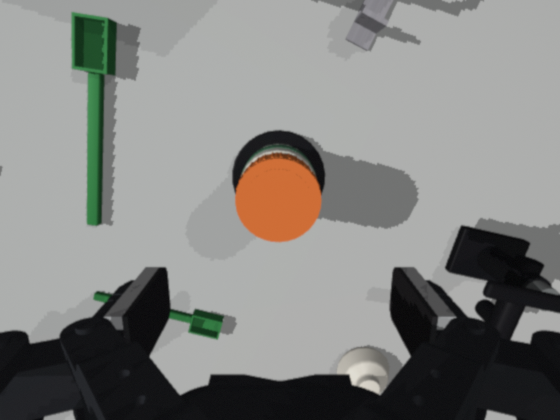

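Wrist view: the cap is at about (278,198), and three estimates of its centre agree within 1.5 mm. I'll grip it with the wrist near the negative end of its range, so one grip can cover about 4.6 rad anticlockwise.

```bash
python3 - <<'E'
from h import *
C=np.array([598.6,-204.6])
def st(t):
    s=read_state(); print(t,round(s["time"],2),"pos",np.round(s["eef_pos"],1),"F",np.round(s["ft_force"],1),"T",np.round(s["torque"],2),"gap",round(s["finger_gap"],1),"q7",np.round(s["qpos"][6],3)); return s
q=np.array(read_state()["qpos"]); q[6]=-2.3; goto_joints(q)
s=st("turned"); R=s["tool_rot"]; a=np.arctan2(R[1,0],R[0,0]); print(a)
movel([*C,120],down(a)); st("above")
print(movel([*C,68],down(a),max_speed=80,guard=12)); st("down")
clamp(); s=st("clamped"); print(np.round(s["qpos"],3), "jaw axis",R[:2,0].round(3))
E
```

```text
turned 3.23 pos [ 597.4 -206.6  200. ] F [-0.7  1.   0. ] T [ 0.02  0.02 -0.01] gap 85.2 q7 -2.299
-2.47236642889514
above 3.92 pos [ 599.  -204.8  120.7] F [-0.3 -0.8  1.5] T [ 0.04  0.05 -0.  ] gap 85.5 q7 -2.317
False
down 4.72 pos [ 598.8 -204.6   68.2] F [-1.3  0.6 -0.3] T [-0.02 -0.04 -0.03] gap 85.6 q7 -2.328
clamped 5.1 pos [ 598.9 -204.7   69.1] F [-3.7  1.3 11.6] T [0.19 0.84 0.03] gap 60.1 q7 -2.328
[ 0.313  0.704 -0.116  1.682  0.109  0.761 -2.328] jaw axis [-0.784 -0.62 ]
```

```bash
cat >> h.py <<'E'
def st(t):
    s=read_state(); print(t,round(s["time"],2),"pos",np.round(s["eef_pos"],1),"F",np.round(s["ft_force"],1),"T",np.round(s["torque"],2),"gap",round(s["finger_gap"],1),"q7",np.round(s["qpos"][6],3)); return s
E
python3 - <<'E'
from h import *
s=read_state(); p=np.array(s["eef_pos"]); movel([p[0],p[1],69.2],max_speed=20); st("eased")
q=np.array(read_state()["qpos"]); q0=q[6]
for d in (0.3,1.1,2.0):
    q[6]=q0+d; goto_joints(q); s=st(d)
    if np.linalg.norm(s["ft_force"][:2])>25: break
c=camera("wrist"); cv2.imwrite("pics/w2.png",c["image"])
E
```

```text
eased 5.35 pos [ 599.  -204.7   69.4] F [ 0.7  0.4 -0.3] T [-0.    0.    0.02] gap 59.7 q7 -2.327
0.3 5.75 pos [ 599.  -204.7   69.3] F [-0.  -0.1 -0.1] T [ 0.02 -0.02 -0.  ] gap 59.7 q7 -2.031
1.1 6.57 pos [ 599.  -204.7   69.4] F [-0.1  0.4 -0. ] T [ 0.02 -0.   -0.  ] gap 60.0 q7 -1.231
2.0 7.47 pos [ 599.  -204.7   69.4] F [-0.3  0.4 -0.6] T [ 0.02  0.02 -0.02] gap 59.8 q7 -0.33
```

View pics/w2.png

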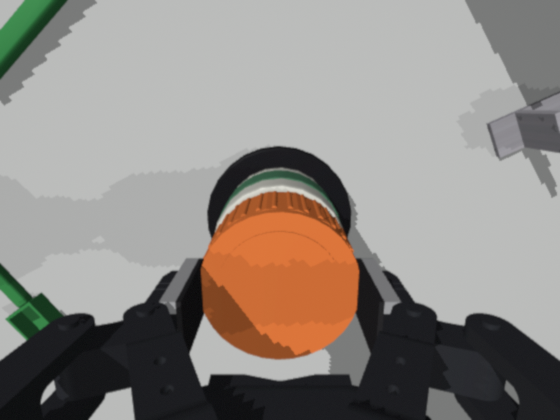

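The cap at (280,285) sits squarely between the pads, and turning it produced almost no side force. Next: tug gently and twist in a loop.

```bash
python3 - <<'E'
from h import *
q=np.array(read_state()["qpos"]); q0=-2.327; free=False; qb=q.copy()
p0=np.array(read_state()["eef_pos"])
for d in (2.0,2.35,2.7,3.05,3.4,3.75):
    qb[6]=q0+d; goto_joints(qb)
    p=np.array(read_state()["eef_pos"])
    hit=movel([p[0],p[1],p0[2]+12],max_speed=25,guard=8); s=st(f"{d} hit={hit}")
    if not hit: free=True; break
    goto_joints(qb)
print(free)
if free:
    p=np.array(s["eef_pos"]); print(movel([p[0],p[1],150],max_speed=60,guard=8)); st("up")
c=camera("wrist"); cv2.imwrite("pics/w3.png",c["image"])
E
```

```text
2.0 hit=False 8.4 pos [ 599.  -204.8   81.5] F [ 0.3 -0.  -0.5] T [ 0.03  0.01 -0.02] gap 59.6 q7 -0.325
True
False
up 9.69 pos [ 598.8 -204.7  149.6] F [ 0.8 -0.4 -0.6] T [-0.03  0.05  0.  ] gap 59.5 q7 -0.311
```

View pics/w3.png

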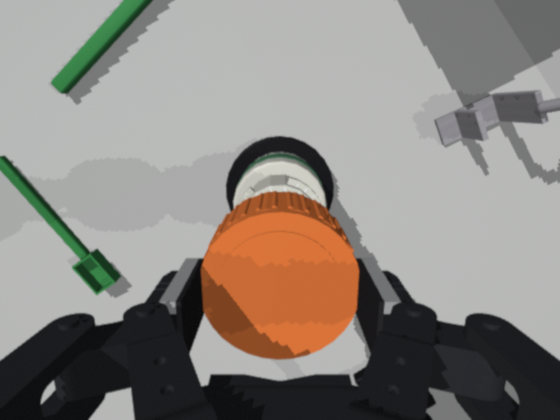

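The cap came free at 2.0 rad: it is in the gripper with the bare neck showing behind it. Next: carry it to the coaster.

```bash
python3 - <<'E'
from h import *
K=np.array([598.3,173.3]); R=np.array(read_state()["tool_rot"]); a=np.arctan2(R[1,0],R[0,0])
movep([*K,130],down(a)); st("over")
movel([*K,20],max_speed=100); st("low")
print(movel([*K,4.5],max_speed=15,guard=3)); s=st("touch")
open_gripper(); st("open")
movel([*K,170],max_speed=120); st("up")
c=camera("wrist"); cv2.imwrite("pics/w4.png",c["image"]); W=world(c)
for k in("orange","blue"):
  for m in blobs(c,k):
    P=W[m];P=P[np.isfinite(P[:,0])]
    if k=="orange": P=P[P[:,2]>34]
    if len(P)<200: continue
    print(k,len(P),cv2.minEnclosingCircle(P[:,:2].astype(np.float32)),P[:,2].min(),np.median(P[:,2]))
c=camera("top"); W=world(c)
for k in("orange","blue"):
  for m in blobs(c,k):
    P=W[m];P=P[np.isfinite(P[:,0])]; o=P[:,:2].mean(0)
    if np.hypot(*(o-K))<50: print("top",k,cv2.minEnclosingCircle(P[:,:2].astype(np.float32)),np.median(P[:,2]))
E
```

```text
over 11.15 pos [598.9 171.6 130.1] F [-1.1 -0.6 -0.7] T [-0.03  0.03  0.04] gap 59.8 q7 -0.942
low 12.4 pos [598.7 173.4  20.7] F [-0.3 -1.1  0.2] T [-0.03 -0.01  0.02] gap 59.9 q7 -0.97
True
touch 13.25 pos [598.2 173.3   6.1] F [-1.4 -0.5  7. ] T [-0.17  0.13 -0.06] gap 60.3 q7 -0.973
open 13.63 pos [597.7 173.1   5.6] F [0.4 0.5 0.2] T [-0.05 -0.02  0.06] gap 85.6 q7 -0.973
up 15.15 pos [598.  173.2 169.3] F [ 0.4  0.4 -0.4] T [-0.01  0.03 -0.03] gap 85.3 q7 -0.933
orange 4498 ((597.8175659179688, 173.5106658935547), 31.419963836669922) 34.11126380840955 40.08780212272163
blue 8920 ((758.8084106445312, 235.39614868164062), 55.48905563354492) 25.349182261183444 32.762402214870946
blue 8116 ((597.7801513671875, 175.70205688476562), 58.88710403442383) 2.7479789570541584 5.690547820602347
top orange ((572.567138671875, 124.61691284179688), 70.78636169433594) 39.60150256401562
top blue ((599.5911865234375, 169.08261108398438), 56.3857307434082) 5.675693544084879
```

View pics/w4.png

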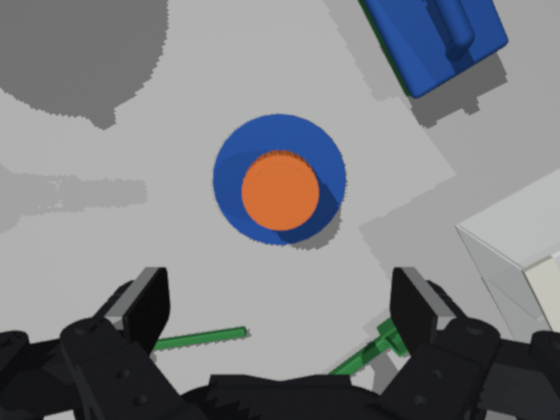

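The cap stands upright and centred on the coaster: cap centre (597.8,173.5), top at z 40. Next: a close look at the scoop.

```bash
python3 - <<'E'
from h import *
S=np.array([583.6,-27.8]); th=0.259
movep([*S,150],down(th-np.pi/2)); st("over")
c=camera("wrist"); cv2.imwrite("pics/w5.png",c["image"]); W=world(c)
m=max(blobs(c,"green"),key=lambda m:m.sum()); P=W[m]; P=P[np.isfinite(P[:,0])]
print(len(P))
xy=P[:,:2]; o=S; d=np.array([np.cos(th),np.sin(th)]); n=np.array([-d[1],d[0]])
for _ in range(4):
    t=(xy-o)@d; s=(xy-o)@n; top=P[:,2]>8
    h=(t<30)&(abs(s)<9)&(t>t.min()+5)&top
    k=np.polyfit(t[h],s[h],1); th+=np.arctan(k[0]); o=o+n*k[1]; d=np.array([np.cos(th),np.sin(th)]); n=np.array([-d[1],d[0]])
t=(xy-o)@d; s=(xy-o)@n
w=np.abs(s)>9; print("th",th,"t",t.min(),t.max(),"bowl from",t[w&(t>0)].min(),"handle s",s[h].min(),s[h].max(),"z",np.median(P[h][:,2]))
mid=o+d*((t.min()+105+t.max()-85)/2); print("mid",mid,"by back",o+d*(t.min()+105),"by front",o+d*(t.max()-85))
E
```

```text
over 16.07 pos [583.7 -27.3 150. ] F [-0.4  0.6  0.5] T [0.01 0.01 0.04] gap 85.2 q7 -1.326
4121
th 0.2616582895947192 t -103.66315934527249 83.2506564202088 bowl from 40.21322903622192 handle s -4.861546966707075 5.184579256508458 z 12.583062384639163
mid [582.94856846 -26.14662736] by back [584.43913733 -25.74745605] by front [581.4579996  -26.54579868]
```

View pics/w5.png

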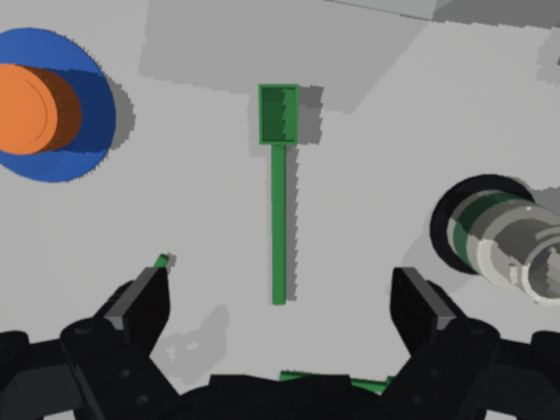

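The scoop's bowl end is at (278,112) and its handle runs straight down to (278,303). The fitted mid is (583,-26.2), and the bowl starting at t=40 matches the given size. Next: grasp it and lift.

```bash
cat >> h.py <<'E'
def scoopfit(c,S,th,zmin=None):
    W=world(c); m=max(blobs(c,"green"),key=lambda m:m.sum()); P=W[m]; P=P[np.isfinite(P[:,0])]
    if zmin: P=P[P[:,2]>zmin]
    xy=P[:,:2]; o=np.array(S,float)
    for _ in range(4):
        d=np.array([np.cos(th),np.sin(th)]); n=np.array([-d[1],d[0]]); t=(xy-o)@d; s=(xy-o)@n
        h=(t<33)&(abs(s)<9); k=np.polyfit(t[h],s[h],1); th+=np.arctan(k[0]); o=o+n*k[1]
    d=np.array([np.cos(th),np.sin(th)]); n=np.array([-d[1],d[0]]); t=(xy-o)@d; s=(xy-o)@n
    hh=(abs(s)<9)&(t<38); kz=np.polyfit(t[hh],P[hh,2],1)
    print("fit th",round(th,3),"t",t.min().round(1),t.max().round(1),"bowl",t[(abs(s)>9)&(t>0)].min().round(1),"front mid",(o+d*(t.max()-85)).round(1),"o",o.round(1),"slope",kz[0].round(4),"z0",kz[1].round(1))
E
python3 - <<'E'
from h import *
S=np.array([583.2,-26.2]); th=0.262; F=down(th-np.pi/2)
movel([*S,30],F,max_speed=120); print(movel([*S,5.5],F,max_speed=40,guard=8)); st("down")
clamp(); s=st("clamp")
p=np.array(s["eef_pos"]); movel([p[0],p[1],40],max_speed=60); movel([p[0],p[1],170],max_speed=120); st("up")
J=np.array([598.9,-204.7])
movel([*J,170],F,max_speed=150); st("over jar")
c=camera("wrist"); cv2.imwrite("pics/w6.png",c["image"]); scoopfit(c,J,th,150)
for n in("top","scene"):
    c=camera(n); scoopfit(c,J,th,150); cv2.imwrite(f"pics/{n}2.png",c["image"])
E
```

```text
False
down 18.03 pos [583.2 -26.2   5.5] F [ 0.5  0.5 -0.3] T [-0.04 -0.07  0.05] gap 85.2 q7 -1.32
clamp 18.8 pos [583.2 -26.2   5.5] F [-0.7 -0.1 -0.7] T [-0.01 -0.01 -0.01] gap 0.3 q7 -1.32
up 20.76 pos [582.8 -26.2 169.3] F [-0.4 -0.8  0.6] T [ 0.01  0.   -0.01] gap -0.3 q7 -1.328
over jar 22.1 pos [ 599.1 -203.6  170. ] F [-0.5  0.1  0.1] T [-0.01 -0.04  0.  ] gap 0.2 q7 -1.025Traceback (most recent call last):
  File "<stdin>", line 8, in <module>
  File "h.py", line 26, in scoopfit
    h=(t<33)&(abs(s)<9); k=np.polyfit(t[h],s[h],1); th+=np.arctan(k[0]); o=o+n*k[1]
                           ~~~~~~~~~~^^^^^^^^^^^^^
    raise TypeError("expected non-empty vector for x")
TypeError: expected non-empty vector for x
```

View pics/w6.png

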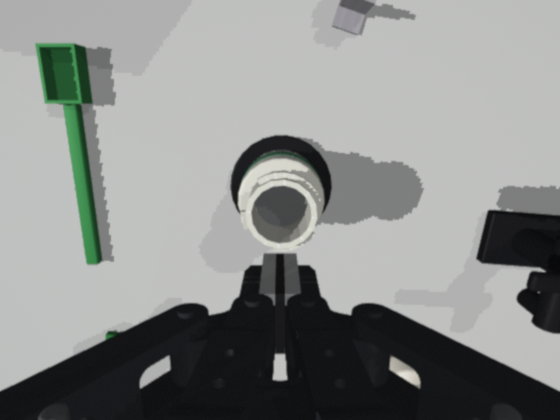

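The grasp missed: the fingers closed to 0 with no load, and the scoop still lies on the matting at (75,150). The pads evidently end above the nominal TCP. I'll probe the matting with shut fingers to find the real tip height, then look at the scoop again.

```bash
python3 - <<'E'
from h import *
th=0.262; F=down(th-np.pi/2); S=np.array([583,-26.2])
movel([560,-105,40],F,max_speed=150)
print(movel([560,-105,-8],F,max_speed=20,guard=4)); st("probe")
movel([560,-105,60],F,max_speed=150); open_gripper()
movel([*S,150],F,max_speed=150); st("over")
c=camera("wrist"); scoopfit(c,S,th)
E
```

```text
False
probe 25.98 pos [ 560.  -105.    -7.9] F [-0.2 -0.5  0.2] T [ 0.02  0.06 -0.03] gap 0.4 q7 -1.164
over 28.32 pos [582.5 -26.9 149.4] F [0.1 0.5 0.6] T [ 0.04 -0.01 -0.04] gap 85.2 q7 -1.313
fit th 0.262 t -103.7 83.6 bowl 39.9 front mid [581.6 -26.5] o [583.  -26.1] slope -0.0001 z0 12.6
```

The scoop has not moved. The shut tips did not touch the matting even at TCP z = -8, so I'll probe deeper under the guard and grasp relative to the contact height.

```bash
python3 - <<'E'
from h import *
th=0.262; F=down(th-np.pi/2); S=np.array([583,-26.2])
movel([560,-105,60],F,max_speed=150); clamp()
movel([560,-105,-4],F,max_speed=120)
hit=movel([560,-105,-28],F,max_speed=15,guard=3); s=st("probe"); zc=s["eef_pos"][2]
movel([560,-105,40],F,max_speed=150); open_gripper()
if hit:
    z=zc+1.8; movel([*S,50],F,max_speed=150); movel([*S,z+6],F,max_speed=120); print(movel([*S,z],F,max_speed=30,guard=5)); st("down")
    clamp(); s=st("clamp")
E
```

```text
probe 31.71 pos [ 560. -105.  -17.] F [-2.1  0.9 10.6] T [0.07 0.41 0.  ] gap 0.1 q7 -1.162
False
down 34.72 pos [583.  -26.1 -15.1] F [-0.1 -0.6  0.3] T [ 0.01  0.01 -0.01] gap 85.4 q7 -1.289
clamp 35.39 pos [583.  -26.2 -15. ] F [-1.8  0.5  6. ] T [-0.01  0.35  0.01] gap 10.1 q7 -1.289
```

The real tip sits about 20 mm behind the reported TCP. With that allowance the handle is now gripped (gap 10.1). On the rim the TCP should end at about 81. Next: lift and check the scoop's attitude.

```bash
python3 - <<'E'
from h import *
th=0.262; F=down(th-np.pi/2); S=np.array([583,-26.2])
movel([*S,5],F,max_speed=60); movel([*S,130],F,max_speed=120); st("up")
J=np.array([598.9,-204.7])
movel([*J,130],F,max_speed=130); st("over jar")
c=camera("wrist"); cv2.imwrite("pics/w7.png",c["image"])
for c in (c,camera("top"),camera("scene")):
    try: scoopfit(c,J,th,120)
    except Exception as e: print(e)
E
```

```text
up 37.07 pos [582.6 -26.1 129.3] F [-0.3  0.2 -0.6] T [-0.01 -0.01  0.02] gap 9.9 q7 -1.303
over jar 38.59 pos [ 599.  -203.8  130. ] F [-0.5 -0.2  0.2] T [ 0.07 -0.02 -0.01] gap 9.7 q7 -1.009
fit th 0.261 t -46.9 84.6 bowl 40.0 front mid [ 598.2 -203.5] o [ 598.6 -203.4] slope 0.0009 z0 157.8
expected non-empty vector for x
expected non-empty vector for x
```

View pics/w7.png

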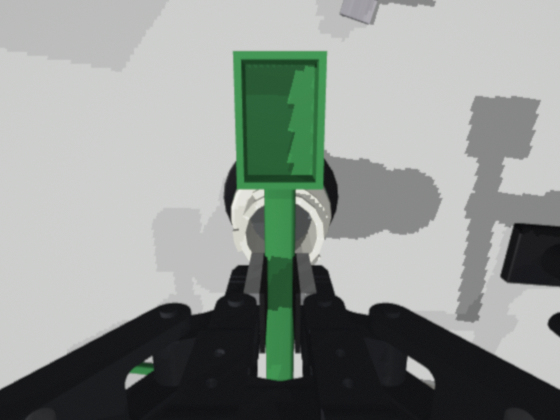

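The scoop is level (slope 0.001), bowl up, on the jar's centre line, and its height matches the prediction. Next: lower it gently and release.

```bash
python3 - <<'E'
from h import *
th=0.262; F=down(th-np.pi/2); J=np.array([598.9,-204.7])
movel([*J,86],F,max_speed=60); st("near")
print(movel([*J,79.5],F,max_speed=8,guard=3)); s=st("touch")
if abs(s["eef_pos"][2]-81)<2:
    open_gripper(); st("open")
    p=np.array(s["eef_pos"]); movel([p[0],p[1],110],F,max_speed=40); movel([*J,190],F,max_speed=120); movel([520,-204.7,230],F,max_speed=150); st("up")
    wait(0.5)
    for n in("wrist","scene"):
        c=camera(n); cv2.imwrite(f"pics/{n}9.png",c["image"])
        try: scoopfit(c,J,th,90)
        except Exception as e: print(e)
    c=camera("top"); cv2.imwrite("pics/top9.png",c["image"])
E
```

```text
near 39.62 pos [ 599.1 -204.8   86.3] F [0.6 0.  0. ] T [ 0.06 -0.   -0.02] gap 9.9 q7 -1.005
True
touch 40.25 pos [ 598.9 -204.7   81. ] F [-0.5  0.6  8.2] T [0.07 0.21 0.03] gap 9.3 q7 -1.005
open 40.97 pos [ 598.5 -204.6   80.5] F [-1.1  0.2 -1.1] T [-0.05 -0.02 -0.01] gap 85.4 q7 -1.005
up 43.42 pos [ 520.5 -204.5  229.6] F [-0.   0.1  0.6] T [0.06 0.01 0.03] gap 85.3 q7 -0.988
fit th 0.262 t -103.3 64.0 bowl 39.1 front mid [ 578.4 -209.4] o [ 598.7 -204. ] slope -0.0014 z0 108.5
expected non-empty vector for x
```

View pics/scene9.png

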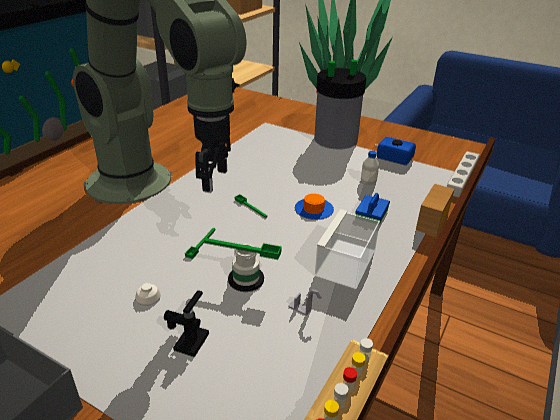

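The scene view shows the scoop balanced level across the open jar (about (240,246)), bowl up. The cap stands upright on the coaster (314,205), and the other objects look to be where they started. Handing in.

```bash
python3 -c "
from h import *
st('end'); print(finish_job())"
```

```text
end 44.07 pos [ 520.  -204.7  230. ] F [ 0.5  0.1 -0.5] T [-0.05 -0.01 -0.02] gap 85.2 q7 -0.988
the job is handed in; nothing more can be done
None
```

The job is handed in at 44.1 s of the 72 s allowed: the cap is on the coaster and the scoop lies balanced across the open jar.

- **Cap:** It twisted 2.0 rad anticlockwise in one grip, so no regrip was needed. It came free on the first gentle tug, with the 8 N guard never tripping. The last close look showed it upright, its centre within about 1 mm of where I measured the coaster's centre.
- **Scoop:** The first grasp closed above the handle without touching it, because the real fingertips sit about 20 mm behind the reported TCP. I found the true height by probing the bare matting lightly, and the second grasp held. The scoop was lowered at 8 mm/s onto the rim and released there.
- **Last checks:** The wrist camera gave the handle a slope of about 0.001, its top at z 108.5 mm (109 expected) and its balance point within about 2 mm of the mouth's centre. The bowl faces up, the gripper is clear, and by eye nothing else in the scene has moved.
- **Failed checks:** Several automatic fits failed and gave no useful reading: the scoop fits from the scene and top cameras, and the top-view fit of the cap. In the last wrist view the bowl's far end was cut off, so that fit relied on the handle's back end. I checked the final scene picture by eye instead.

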